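# Fetch the socketed module out of a deep chassis well with the T-ended extraction key

## Task

Take the T-ended extraction key from the tool rack and fetch the slotted-top module out of its deep well in the opened chassis with it: put the T through the slot, press it gently down against the spring to below the ridges, give it a quarter turn so that it locks under the plate, and lift the module out. Set the module down gently, upright, in the empty pocket of the parts tray and let go, leaving the key standing locked in it. Keep your fingers off the module, never push hard on it or on the chassis, and do not knock the neighbouring things about.

Things in the scene. Friction and masses are not known exactly. Their poses are not given: they have to be found in the camera images.
- key: Extraction key, metal, 161 mm tall, about 90 g, hanging upright in the rack. Origin: centre of the underside of its foot; z up the rod. Foot: crossbar 22 mm along key x, 6 mm along y, 6 mm high. Round rod, 8 mm diameter, up to 110 mm. Square collar 36 x 36 mm from 110 to 116 mm, resting on the rack.
- key_grip (a point): Middle of the key's square grip, 138.5 mm above the key's origin; the grip is 22 x 22 mm, from 116 to 161 mm, faces square to the key's x and y.
- module: The module to fetch: grey open-topped case 44 mm (x) x 34 mm (y) x 48 mm high, walls 4 mm, about 0.17 to 0.32 kg, in one of the two wells. Origin: centre of its underside, z up. Inside the case sits a steel socket with a slotted plate. The key may load it with at most 18 N, up or down.
- mouth (a point): Centre of the case's open top, 48 mm above the module's origin. Below it lies the socket's plate, 4 mm thick, with a slot 25 mm along module x, 9 mm along y, centred. The plate's upper face lies 1 to 17 mm below this point: it differs each time, is not in the poses, and must be felt (or seen). It stays fixed.
- core (a point): Module's centre, 24 mm up. In the socket, from the plate's upper face down: 7 mm: lower edge of ridges; 9 mm: face of spring plunger (2.6 N at first touch, 1.3 N more per mm, hard stop after 5.5 mm at 9.8 N). The crossbar turns, either way, only if its underside is deeper than 13 mm (about 8 N). Turned along module y it can rise into a 11 mm wide notch (underside at 10 mm), where the spring holds it.
- blank: Other module of the same size in the other well, with a plain top and a round knob of 18 mm diameter and 8 mm height instead of a slot: leave it alone. Origin at the centre of its underside.
- chassis: Opened instrument chassis, fixed, 150 mm (x) x 220 mm (y), outer walls 60 mm high; origin: centre of its underside. Two upright steel wells at x = 0, y = +45 and -45 mm, each 50 (x) x 40 (y) mm inside, walls 3 mm, rims at 120 mm, floor at 10 mm, a 20 mm wide window in the +x wall. Modules stand in them with 3 mm of play, x along the chassis x.
- rack: Tool rack, fixed, 80 mm (x) x 140 mm (y), an open plate on four legs, upper face at 116 mm. Origin at the centre of its underside. The key hangs in the slot at y = +35 mm, the nut driver in the hole at y = -35 mm.
- tray: White parts tray, fixed, 180 mm (x) x 110 mm (y), walls 22 mm high and 4 mm thick, floor 4 mm thick, divided in two pockets across x at its middle. Origin at the centre of its underside.
- pocket (a point): Centre of the floor of the tray's empty pocket (the -x half, 84 mm along x by 102 mm along y inside), on the floor's upper face; axes as the tray's.
- heatsink: Finned aluminium heat sink 40 x 50 x 22 mm in the tray's other pocket. Bystander; origin at the centre of its underside.
- driver: Nut driver with round black handle (26 mm thick, 45 mm long) hanging in the rack, top about 161 mm above the table. Bystander; origin at its lower tip.
- spool: Solder spool, 52 mm diameter, 34 mm high, standing on the table. Bystander; origin at the centre of its underside.
- flux: Small clear bottle, 36 mm diameter, 85 mm high. Bystander; origin at the centre of its underside.
- jar: Glass jar with steel cap, 60 mm diameter, 60 mm high. Bystander; origin at the centre of its underside.
Things that resemble listed ones, but are neither listed nor needed, are in the scene too. What is shaped like the tray but pink or yellow is not meant.

How it is judged:
By the outcome, as a careful person would: the job done as asked, in the order asked, and still so for the second after the job is handed in, with the robot touching nothing.
It also fails if it takes over 69 s, if anything falls off the work surface, if the arm or the gripper's body presses on something with over 40 N, if the wrist force passes 120 N, or if a joint passes its speed limit or range.

## Robot

A 6-joint arm with a two-finger parallel gripper is mounted at the origin on the work surface. World frame = base frame: x ahead of the robot, y to its left, z up, the work surface at z = 0. Lengths are in mm, angles in rad, forces in N, time in s.
With the tool pointing down it reaches from about 275 to 1000 mm from the base axis. Payload 8.4 kg.
Tool frame: the origin (TCP) lies midway between the tips of the shut fingers; the grasp point (between the pads) lies 19 mm behind it; z points along the fingers, y is the line along which they close (so a half turn about z gives the same grasp; the last joint's range is limited). The gripper opens to 85 mm and grips with 20 to 120 N. Pads are 22 mm wide; open, the fingers measure 114 mm over their backs; the gripper's body (76 mm by 85 mm) begins 54 mm behind the grasp point. The pads swing forward as they close: fully open they stand 13 mm farther back than shut.
Start: joints at [-1.291, 0.353, 1.633, -0, 1.155, -0.002], TCP at [173.802, -600.351, 231.281] pointing down, gripper open.
Joint ranges: [-2.63, 2.63], [-0.92, 2.1], [0.06, 2.66], [-1.3, 4.44], [0, 2.69], [-3.02, 3.02]. Speed limits (rad/s): [2.22, 2.22, 2.79, 3.14, 3.14, 3.14].

## Interface

Orientations are given as [roll, pitch, yaw] about the fixed x, y, z axes, in that order (R = Rz(yaw) Ry(pitch) Rx(roll)).
In Python, from rig import monitor, imaging, r gives the robot as it stands.
- The arm moves only by the tool drive_tool, never from a script. Its argument "plan" is a list of rows, each an object of numbers: "x", "y", "z": the shift along the tool's x, y, z in units of 50 mm (1.0 is 50 mm); "ax", "ay", "az": the turn, a rotation vector about the tool's x, y, z in units of 6 degrees (1.0 is 6 degrees); "hand": the finger opening in mm, from 0 to 85.4. In form: [{"x": .., "y": .., "z": .., "ax": .., "ay": .., "az": .., "hand": ..}, ...]. A call has 1 to 8 rows; each row is the pose to reach, as a shift and turn from the pose commanded when the call began, along the tool's axes at that moment; what a row does not reach only later rows make up. A row lasts 1/10 s, in which the tool goes at most 50 mm and 8.59 degrees, less where a joint would pass 70% of its speed; a pose out of reach is approached as far as the arm can. A call with a gripper value outside its range is refused whole. The fingers move at their own pace and stop on an object; "grip_force" is the grip in N (left out, the last holds). Time passes only in rows, so rows that repeat a pose let the fingers close. It gives the time, the measured TCP pose, the force, the opening and the grip force at its end, in the units of the state.
- monitor.sense(): the state, without advancing time (a new reading comes with each control period).
- imaging.grab_frame(name): name is "scene" or "top" or "wrist"; returns the picture (420x560x3 uint8, red, green, blue); there is no depth.
- imaging.camera_info(name): a dict with "mtx" (3x3 intrinsics, pixels), "R" (3x3) and "t" (3): a world point X has camera coordinates R X + t. Camera axes: x right, y down, z forward; pixel columns grow to the right and rows downward; lengths in mm; the calibration is good to about 2 mm. A picture is of the moment at which its call begins: read the wrist's pose just before it. camera_info takes no time and is no camera call; for the wrist camera it gives the pose at the moment of the call.
- r.sign_off(): hands the job in; it is judged then, once.
The state is a dict: "clock": time; "qpos": joint angles; "qvel": joint speeds; "joint_efforts": joint torques, N m; "eef_pos": TCP position; "tcp_rot": TCP orientation; "contact_force": force on the tool from outside, world axes, zero at the start; "wrist_torque": the same for the moment, N m; "opening": opening from 0.0 (shut) to 1.0 (fully open); "grasp_force": force on a finger pad.
Only numpy, scipy, OpenCV 4.12 (cv2) and the standard library are available. Lean on these libraries where they do the work, as an engineer would, in place of code of your own. Each camera call takes 0.05 s, during which the arm holds its last target. There are 200 camera calls.

## Working session

There is one attempt and no reset: what is moved stays moved. The work goes in short steps, Python scripts to look and compute and a tool call to move; the robot and the scene stay as the last step left them, time stands still between calls to the robot, and variables do not carry over. Pictures are saved under pics/ and viewed, at most 11 in all, crops included, and the job is handed in when it is done.

Besides the shell and the picture viewer there is one more tool, called in YAML: its name, and indented under it one key for each argument. drive_tool: Moves the arm, as the interface text tells. Its arguments: {"type":"object","properties":{"plan":{"type":"array","items":{"type":"object","properties":{"x":{"type":"number"},"y":{"type":"number"},"z":{"type":"number"},"ax":{"type":"number"},"ay":{"type":"number"},"az":{"type":"number"},"hand":{"type":"number"}}}},"grip_force":{"type":"number"}},"required":["plan"]}

```bash
mkdir -p pics
cat > h.py <<'E'
import numpy as np, cv2
from rig import monitor, imaging, r
def save(n,f,crop=None,s=1):
    im=imaging.grab_frame(n)[:,:,::-1]
    cv2.imwrite(f'raw_{f}.png',im)
    if crop: x0,y0,x1,y1=crop; im=im[y0:y1,x0:x1]
    cv2.imwrite(f'pics/{f}.png',cv2.resize(im,None,fx=s,fy=s,interpolation=cv2.INTER_CUBIC))
def ray(ci,u,v):
    d=np.linalg.inv(ci['mtx'])@[u,v,1]; R=np.array(ci['R']); return -R.T@ci['t'], R.T@d
def atz(ci,u,v,z):
    c,d=ray(ci,u,v); return c+d*(z-c[2])/d[2]
def proj(ci,X):
    p=np.array(ci['mtx'])@(np.array(ci['R'])@np.array(X,float)+ci['t']); return p[:2]/p[2]
E
python3 - <<'E'
from h import *
print(monitor.sense())
save('top','top1',None,1.42); save('scene','scene1',None,1.42)
for n in('top','scene'):
    c=imaging.camera_info(n); print(n,np.round(c['mtx'],1).tolist(),np.round(c['R'],3).tolist(),np.round(c['t'],1))
E
```

```text
{'clock': 0.0, 'qpos': array([-1.29141368e+00,  3.53625966e-01,  1.63415378e+00, -8.14457759e-06,
        1.15520753e+00, -2.38955465e-03]), 'qvel': array([ 7.56134392e-04,  9.14652327e-04, -6.51813168e-04,  1.45674062e-05,
       -8.50466168e-04, -1.14018234e-03]), 'joint_efforts': array([-8.55952421e-04, -6.05257487e+01, -3.42063546e+01, -1.03555330e-04,
        9.42182407e-03,  1.24173397e-05]), 'eef_pos': array([ 173.65544862, -599.88138106,  230.56713589]), 'tcp_rot': array([-3.14019802e+00,  4.11417445e-06,  2.81775500e-01]), 'contact_force': array([-0.78090996, -0.87491724, -0.33324624]), 'wrist_torque': array([-0.02803672,  0.01521651,  0.01173049]), 'grasp_force': 0.0, 'opening': 0.9981289274932342}
top [[379.6, 0.0, 278.0], [0.0, 379.6, 214.2], [0.0, 0.0, 1.0]] [[-0.0, -1.0, -0.002], [-0.997, 0.001, -0.081], [0.081, 0.002, -0.997]] [  21.3  528.7 1093.1]
scene [[475.5, 0.0, 277.8], [0.0, 475.5, 211.9], [0.0, 0.0, 1.0]] [[-0.029, 0.999, 0.016], [0.836, 0.033, -0.548], [-0.548, -0.003, -0.837]] [   3.9 -386.3 1525.7]
```

View pics/top1.png

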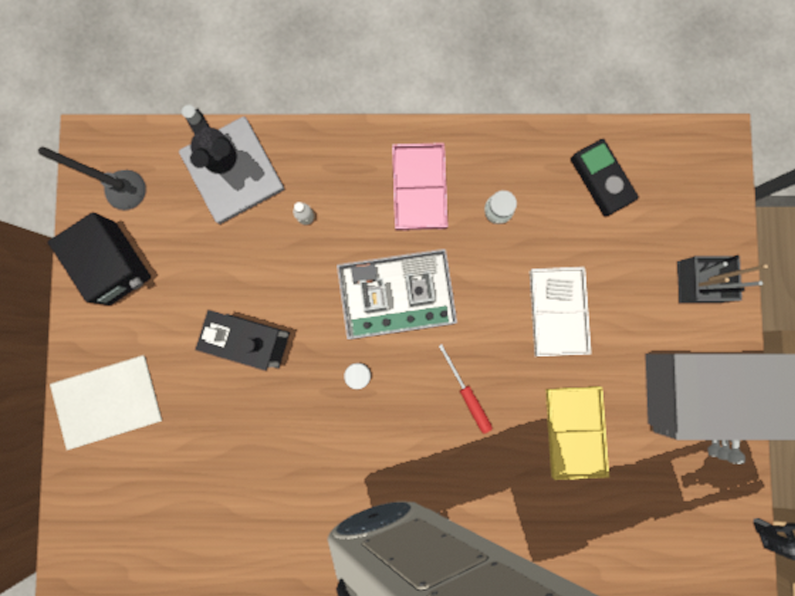

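View pics/scene1.png

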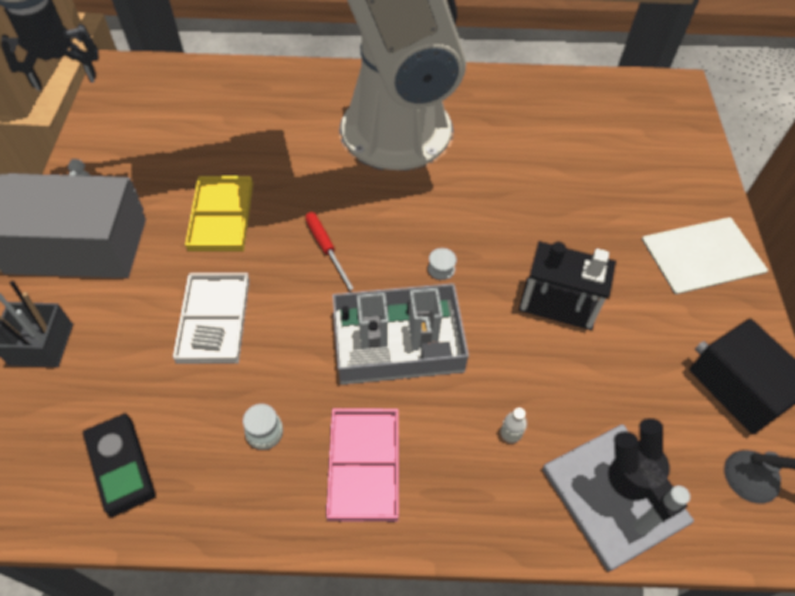

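Top picture: the rack is at (245,340), with the key's pale collar at (214,334) and the driver at (255,344). The chassis is at (397,293), with one well at (375,293) showing a slot-like glint and one at (420,290) with a round knob. The white tray is at (560,312), with the heat sink in its upper (+x) half. The pink and yellow trays are decoys. Next I'll take enlarged crops.

Run:
```python
from h import *
im=cv2.imread('raw_top1.png'); 
a=cv2.resize(im[210:265,130:210],(800,550),interpolation=cv2.INTER_CUBIC)
b=cv2.resize(im[170:245,232:327],(800,632),interpolation=cv2.INTER_CUBIC)[:600]
cv2.imwrite('pics/c1.png',np.hstack([cv2.resize(im[212:262,135:210],(400,267),interpolation=3),cv2.resize(im[170:245,232:327],(400,316),interpolation=3)[:267]]))
# one stacked picture: rack crop x8 (75x36?), chassis crop
A=cv2.resize(im[212:264,132:212],None,fx=5,fy=5,interpolation=2)
B=cv2.resize(im[172:242,234:324],None,fx=4.4,fy=4.4,interpolation=2)
C=np.zeros((320,800,3),np.uint8); C[:260,:400]=A; C[:308,400:796]=B
T=cv2.resize(im[182:254,370:420],None,fx=4,fy=4,interpolation=2)
D=np.zeros((600,800,3),np.uint8); D[:320]=C; D[320:600,:200]=T[:280]
cv2.imwrite('pics/c1.png',D)
ci=imaging.camera_info('top')
for n,u,v,z in[('keytop',214,334,161),('driver',255,344,161),('slotwell',375,293,120),('blank',420,290,120),('tray',560,312,22),('pocket',562,334,4)]:
    print(n,atz(ci,u/1.42,v/1.42,z).round(0))
```

```text
keytop [464. 346. 161.]
driver [446. 272. 161.]
slotwell [542.  58. 120.]
blank [547. -27. 120.]
tray [ 512. -320.   22.]
pocket [ 467. -328.    4.]
```

View pics/c1.png

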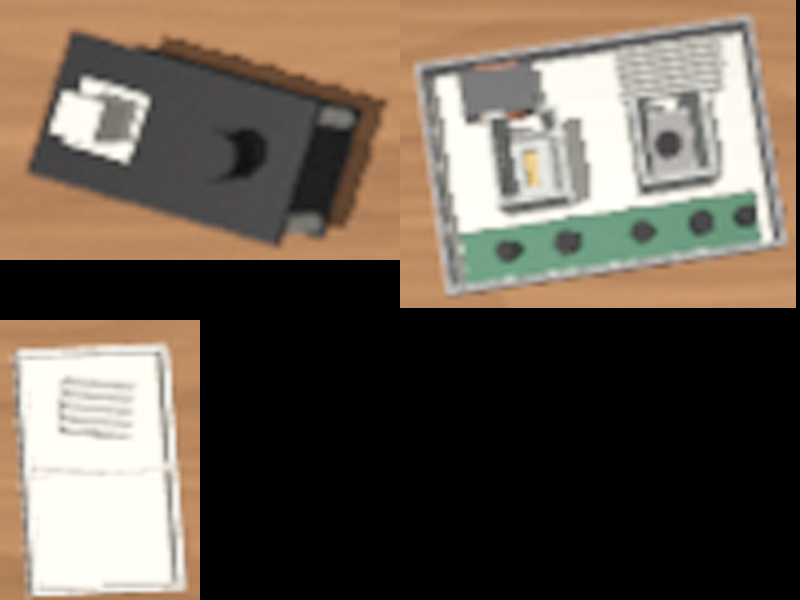

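The crops confirm both targets. The left well shows the bright slot along chassis x at crop (530,167), so that is the module; the right well has the round knob and is the blank. The key's collar and grip are at crop (105,118) and the driver's handle is at (245,155).

I'll move to the key for a close look.

```bash
cat >> h.py <<'E'
from scipy.spatial.transform import Rotation as Ro
def go(xyz,yaw):
    s=monitor.sense(); R=Ro.from_euler('xyz',s['tcp_rot']); T=Ro.from_euler('xyz',[np.pi,0,yaw])
    d=R.inv().apply(np.array(xyz)-s['eef_pos'])/50; a=np.degrees((R.inv()*T).as_rotvec())/6
    print('xyz',d.round(3),'a',a.round(3),'rows',max(np.linalg.norm(d),np.linalg.norm(a)*6/8.59).round(1)); return
E
python3 - <<'E'
from h import *
c=imaging.camera_info('wrist');s=monitor.sense()
C=-np.array(c['R']).T@c['t'];R=Ro.from_euler('xyz',s['tcp_rot'])
print(c['mtx'][0][0],R.inv().apply(C-s['eef_pos']).round(1),(np.array(c['R'])@R.as_matrix()).round(3).tolist())
go([420,-60,330],1.0)
E
```

```text
369.29483502629506 [  67.9   -2.2 -143.2] [[-0.0, 1.0, 0.001], [-0.964, -0.0, -0.266], [-0.266, -0.001, 0.964]]
xyz [ 7.735 -9.006 -1.976] a [-1.100e-02 -4.000e-03 -6.858e+00] rows 12.0
```

drive_tool:
  plan:
    - {"x": 3.9, "y": -4.5, "z": -1.9, "az": -3.4}
    - {"x": 3.9, "y": -4.5, "z": -1.9, "az": -3.4}
    - {"x": 7.7, "y": -9.0, "z": -2.0, "az": -6.9}
    - {"x": 7.7, "y": -9.0, "z": -2.0, "az": -6.9}
    - {"x": 7.7, "y": -9.0, "z": -2.0, "az": -6.9}
    - {"x": 7.7, "y": -9.0, "z": -2.0, "az": -6.9}
    - {"x": 7.7, "y": -9.0, "z": -2.0, "az": -6.9}
    - {"x": 7.7, "y": -9.0, "z": -2.0, "az": -6.9}

```text
invalid input
```

drive_tool:
  plan:
    - {}
    - {}
    - {}
    - {}
    - {}

```text
invalid input
```

Run:
```python
from h import *
go([455,335,340],1.285)
```

```text
xyz [ 10.604 -16.4    -2.167] a [-1.00e-02 -6.00e-03 -9.58e+00] rows 19.6
```

drive_tool:
  plan:
    - {"x": 3.9, "y": -4.5, "z": -1.9, "ax": 0, "ay": 0, "az": -3.4, "hand": 85}
    - {"x": 3.9, "y": -4.5, "z": -1.9, "ax": 0, "ay": 0, "az": -3.4, "hand": 85}
    - {"x": 7.7, "y": -9.0, "z": -2.0, "ax": 0, "ay": 0, "az": -6.9, "hand": 85}
    - {"x": 7.7, "y": -9.0, "z": -2.0, "ax": 0, "ay": 0, "az": -6.9, "hand": 85}
    - {"x": 7.7, "y": -9.0, "z": -2.0, "ax": 0, "ay": 0, "az": -6.9, "hand": 85}
    - {"x": 7.7, "y": -9.0, "z": -2.0, "ax": 0, "ay": 0, "az": -6.9, "hand": 85}
    - {"x": 7.7, "y": -9.0, "z": -2.0, "ax": 0, "ay": 0, "az": -6.9, "hand": 85}
    - {"x": 7.7, "y": -9.0, "z": -2.0, "ax": 0, "ay": 0, "az": -6.9, "hand": 85}

```text
clock: 0.9
eef_pos: [336.3, -241.2, 303.5]
tcp_rot: [3.141, -0.0, 1.004]
contact_force: [0.0, -0.1, 0.0]
opening: 0.997
grasp_force: 0.0
```

Run:
```python
from h import *
go([450,325,340],1.285)
```

```text
xyz [10.774 -4.163 -0.73 ] a [ 1.000e-03 -1.000e-03 -2.685e+00] rows 11.6
```

drive_tool:
  plan:
    - {"x": 10.8, "y": -4.2, "z": -0.7, "ax": 0, "ay": 0, "az": -2.7, "hand": 85}
    - {"x": 10.8, "y": -4.2, "z": -0.7, "ax": 0, "ay": 0, "az": -2.7, "hand": 85}
    - {"x": 10.8, "y": -4.2, "z": -0.7, "ax": 0, "ay": 0, "az": -2.7, "hand": 85}
    - {"x": 10.8, "y": -4.2, "z": -0.7, "ax": 0, "ay": 0, "az": -2.7, "hand": 85}
    - {"x": 10.8, "y": -4.2, "z": -0.7, "ax": 0, "ay": 0, "az": -2.7, "hand": 85}
    - {"x": 10.8, "y": -4.2, "z": -0.7, "ax": 0, "ay": 0, "az": -2.7, "hand": 85}
    - {"x": 10.8, "y": -4.2, "z": -0.7, "ax": 0, "ay": 0, "az": -2.7, "hand": 85}
    - {"x": 10.8, "y": -4.2, "z": -0.7, "ax": 0, "ay": 0, "az": -2.7, "hand": 85}

```text
clock: 1.7
eef_pos: [413.4, 150.7, 327.5]
tcp_rot: [3.141, 0.0, 1.288]
contact_force: [0.9, -0.2, 0.4]
opening: 0.994
grasp_force: 0.0
```

Run:
```python
from h import *
go([455,330,320],1.285)
```

```text
xyz [ 3.676 -0.203  0.15 ] a [0.003 0.    0.024] rows 3.7
```

drive_tool:
  plan:
    - {"x": 3.4, "y": -0.2, "z": 0.15, "ax": 0, "ay": 0, "az": 0, "hand": 85}
    - {"x": 3.4, "y": -0.2, "z": 0.15, "ax": 0, "ay": 0, "az": 0, "hand": 85}
    - {"x": 3.4, "y": -0.2, "z": 0.15, "ax": 0, "ay": 0, "az": 0, "hand": 85}
    - {"x": 3.4, "y": -0.2, "z": 0.15, "ax": 0, "ay": 0, "az": 0, "hand": 85}
    - {"x": 3.4, "y": -0.2, "z": 0.15, "ax": 0, "ay": 0, "az": 0, "hand": 85}
    - {"x": 3.4, "y": -0.2, "z": 0.15, "ax": 0, "ay": 0, "az": 0, "hand": 85}
    - {"x": 3.4, "y": -0.2, "z": 0.15, "ax": 0, "ay": 0, "az": 0, "hand": 85}
    - {"x": 3.4, "y": -0.2, "z": 0.15, "ax": 0, "ay": 0, "az": 0, "hand": 85}

```text
clock: 2.5
eef_pos: [451.7, 313.2, 320.3]
tcp_rot: [3.141, -0.0, 1.286]
contact_force: [0.4, -0.7, 0.1]
opening: 0.996
grasp_force: 0.0
```

Run:
```python
from h import *
ci=imaging.camera_info('wrist'); s=monitor.sense(); save('wrist','w1',None,1.42)
print(s['eef_pos'],s['tcp_rot'],proj(ci,[464,346,161]),proj(ci,[446,272,161])); np.savez('w1.npz',**ci)
```

```text
[451.67706255 313.16660876 320.26096062] [ 3.14128548e+00 -4.79920902e-05  1.28565052e+00] [280.30727995 151.61854125] [284.15495864 239.61357616]
```

View pics/w1.png

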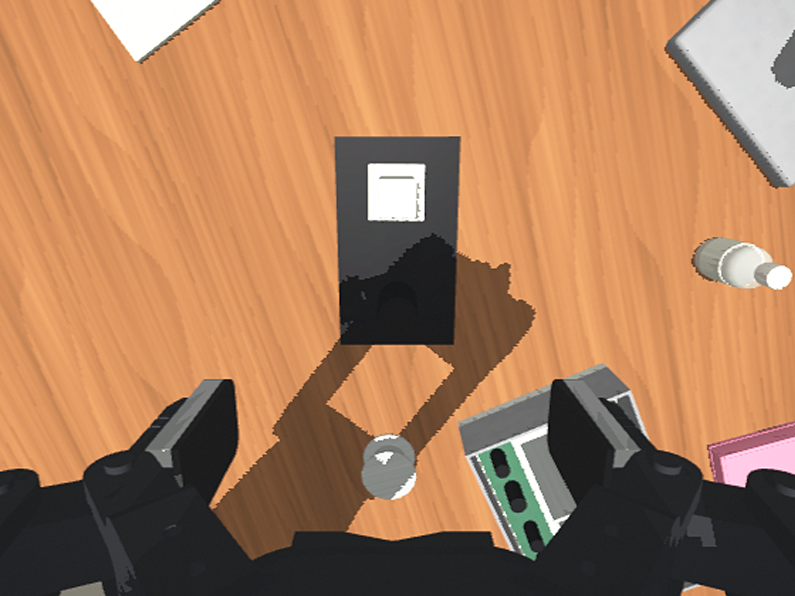

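The wrist picture shows the rack square to the image, the key's collar and grip at (397,192) and the driver in shadow at (397,300). I'll measure the collar from its outline.

Run:
```python
from h import *
ci=dict(np.load('w1.npz')); im=cv2.imread('raw_w1.png')[100:170,240:322]
m=((im.min(2)>150)*255).astype(np.uint8)
m=cv2.morphologyEx(m,cv2.MORPH_CLOSE,np.ones((9,9)))
c=max(cv2.findContours(m,0,2)[0],key=cv2.contourArea)+[240,100]
print(cv2.minAreaRect(c))
b=cv2.boxPoints(cv2.minAreaRect(c))
P=np.array([atz(ci,u,v,122) for u,v in b]); print(P.round(1),P.mean(0).round(1))
for i in range(4):
    d=P[(i+1)%4]-P[i]; print(np.linalg.norm(d).round(1),np.degrees(np.arctan2(d[1],d[0])).round(1))
# rack plate dark edges
for row in(110,135,160,200,230):
    g=cv2.imread('raw_w1.png')[row].astype(int); sat=g.max(1)-g.min(1); x=np.where(sat[225:335]<40)[0]+225
    A,B=atz(ci,x[0],row,116),atz(ci,x[-1]+1,row,116); print(row,A.round(1),B.round(1))
```

```text
((279.0, 135.0), (40.0, 40.0), 90.0)
[[454.  378.3 122. ]
 [488.4 368.2 122. ]
 [478.9 333.7 122. ]
 [443.5 344.1 122. ]] [466.2 356.1 122. ]
35.8 -16.4
35.7 -105.4
36.9 163.6
35.7 72.9
110 [434.9 388.3 116. ] [510.8 366.1 116. ]
135 [428.9 366.8 116. ] [505.2 344.4 116. ]
160 [422.7 344.6 116. ] [498.5 322.3 116. ]
200 [411.7 307.4 116. ] [487.9 285.  116. ]
230 [403.2 277.9 116. ] [479.3 255.6 116. ]
```

Run:
```python
from h import *
go([466.3,356,240],1.285)
```

```text
xyz [0.901 0.039 1.606] a [ 0.004 -0.002  0.006] rows 1.8
```

drive_tool:
  plan:
    - {"x": 0.9, "y": 0.04, "z": 1.6, "ax": 0, "ay": 0, "az": 0, "hand": 60}
    - {"x": 0.9, "y": 0.04, "z": 1.6, "ax": 0, "ay": 0, "az": 0, "hand": 60}
    - {"x": 0.9, "y": 0.04, "z": 1.6, "ax": 0, "ay": 0, "az": 0, "hand": 60}
    - {"x": 0.9, "y": 0.04, "z": 1.6, "ax": 0, "ay": 0, "az": 0, "hand": 60}
    - {"x": 0.9, "y": 0.04, "z": 1.6, "ax": 0, "ay": 0, "az": 0, "hand": 60}

```text
clock: 3.05
eef_pos: [466.8, 356.8, 241.7]
tcp_rot: [3.14, -0.002, 1.287]
contact_force: [0.2, -0.3, -0.1]
opening: 0.7
grasp_force: 0.0
```

Run:
```python
from h import *
go([466.3,356,128],1.285)
ci=imaging.camera_info('wrist'); im=imaging.grab_frame('wrist')[:,:,::-1]; cv2.imwrite('raw_w2.png',im)
g=im.copy()
# predicted grip top corners at z 167
R=Ro.from_euler('z',-0.286)
for z,h in((167,11),(122,18)):
    q=[proj(ci,R.apply([a,b,0])+[466.3,356,z]) for a,b in((-h,-h),(h,-h),(h,h),(-h,h))]
    cv2.polylines(g,[np.round(np.array(q)*8).astype(int)],True,(0,0,255),1,cv2.LINE_AA,3)
cv2.imwrite('pics/w2.png',cv2.resize(g[90:330,150:410],None,fx=2.4,fy=2.4,interpolation=2))
```

```text
xyz [-0.022 -0.009  2.275] a [ 0.013 -0.014  0.015] rows 2.3
```

View pics/w2.png

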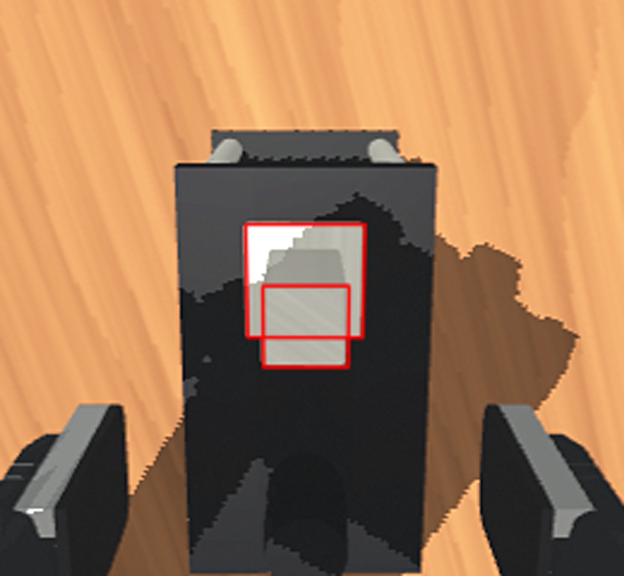

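The predicted outline of the collar and grip top falls exactly on the key (crop (305,285)). I'll descend and grip.

drive_tool:
  plan:
    - {"x": 0, "y": 0, "z": 1.0, "ax": 0, "ay": 0, "az": 0, "hand": 60}
    - {"x": 0, "y": 0, "z": 1.8, "ax": 0, "ay": 0, "az": 0, "hand": 60}
    - {"x": 0, "y": 0, "z": 2.24, "ax": 0, "ay": 0, "az": 0, "hand": 60}
    - {"x": 0, "y": 0, "z": 2.24, "ax": 0, "ay": 0, "az": 0, "hand": 40}
    - {"x": 0, "y": 0, "z": 2.24, "ax": 0, "ay": 0, "az": 0, "hand": 15}
    - {"x": 0, "y": 0, "z": 2.24, "ax": 0, "ay": 0, "az": 0, "hand": 15}
    - {"x": 0, "y": 0, "z": 2.24, "ax": 0, "ay": 0, "az": 0, "hand": 15}
    - {"x": 0, "y": 0, "z": 2.24, "ax": 0, "ay": 0, "az": 0, "hand": 15}
  grip_force: 70

```text
clock: 3.9
eef_pos: [467.6, 358.1, 130.4]
tcp_rot: [3.139, -0.003, 1.287]
contact_force: [-0.7, -0.7, 7.9]
opening: 0.247
grasp_force: 69.2
```

drive_tool:
  plan:
    - {"x": 0, "y": 0, "z": 0, "ax": 0, "ay": 0, "az": 0, "hand": 15}
    - {"x": 0, "y": 0, "z": 0, "ax": 0, "ay": 0, "az": 0, "hand": 15}
    - {"x": 0, "y": 0, "z": 0, "ax": 0, "ay": 0, "az": 0, "hand": 15}

```text
clock: 4.2
eef_pos: [467.6, 358.1, 130.4]
tcp_rot: [3.139, -0.003, 1.287]
contact_force: [0.1, -1.0, 8.7]
opening: 0.252
grasp_force: 69.2
```

drive_tool:
  plan:
    - {"x": 0, "y": 0, "z": -0.2, "ax": 0, "ay": 0, "az": 0, "hand": 15}
    - {"x": 0, "y": 0, "z": -0.6, "ax": 0, "ay": 0, "az": 0, "hand": 15}
    - {"x": 0, "y": 0, "z": -1.1, "ax": 0, "ay": 0, "az": 0, "hand": 15}
    - {"x": 0, "y": 0, "z": -1.6, "ax": 0, "ay": 0, "az": 0, "hand": 15}
    - {"x": 0, "y": 0, "z": -2.1, "ax": 0, "ay": 0, "az": 0, "hand": 15}
    - {"x": 0, "y": 0, "z": -2.6, "ax": 0, "ay": 0, "az": 0, "hand": 15}
    - {"x": 0, "y": 0, "z": -3.2, "ax": 0, "ay": 0, "az": 0, "hand": 15}
    - {"x": 0, "y": 0, "z": -3.2, "ax": 0, "ay": 0, "az": 0, "hand": 15}

```text
clock: 5.0
eef_pos: [467.9, 358.5, 293.6]
tcp_rot: [3.137, -0.007, 1.287]
contact_force: [0.7, 0.0, -0.9]
opening: 0.246
grasp_force: 68.4
```

Run:
```python
from h import *
s=monitor.sense(); print(s)
ci=imaging.camera_info('wrist'); im=imaging.grab_frame('wrist')[:,:,::-1]; cv2.imwrite('raw_w3.png',im); np.savez('w3.npz',**ci)
sc=imaging.grab_frame('scene')[:,:,::-1]; cv2.imwrite('raw_s3.png',sc); cs=imaging.camera_info('scene')
p=proj(cs,[*s['eef_pos'][:2],s['eef_pos'][2]-70]).astype(int); print(p)
A=cv2.resize(im,(440,330),interpolation=3)
B=cv2.resize(sc[p[1]-55:p[1]+55,p[0]-60:p[0]+60],(360,330),interpolation=2)
cv2.imwrite('pics/w3.png',np.hstack([A,B]))
```

```text
{'clock': 5.0, 'qpos': array([6.51195139e-01, 2.40256278e-01, 1.64723187e+00, 7.83663071e-06,
       1.24598575e+00, 9.34851880e-01]), 'qvel': array([-0.00108362,  0.03721308,  0.06095068,  0.00071283, -0.05775647,
       -0.00049827]), 'joint_efforts': array([-3.79297620e-03, -5.35647583e+01, -3.54770815e+01, -2.47763186e-03,
        8.33215937e-01,  6.34509524e-04]), 'eef_pos': array([467.92458685, 358.4906934 , 293.56574456]), 'tcp_rot': array([ 3.13677654, -0.00653603,  1.28715285]), 'contact_force': array([ 0.66061543,  0.02390707, -0.88444153]), 'wrist_torque': array([-0.00184703,  0.0227443 , -0.03622274]), 'grasp_force': 68.41253399848938, 'opening': 0.24581402849625023}
[432 165]
```

View pics/w3.png

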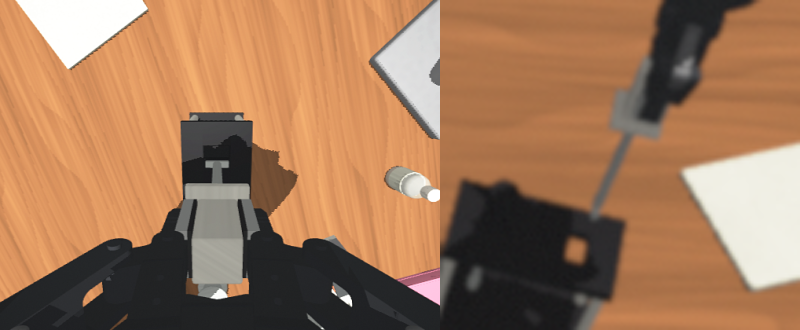

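The crossbar shows at (217,164) in the wrist view, running across the image, so key x lies along tool y. The insertion yaw is therefore module yaw + 90°.

Run:
```python
from h import *
ci=imaging.camera_info('top')
print(atz(ci,263.5,210,50))
f=lambda x,y:(234+(x-400)/4.4,172+y/4.4)
P=np.array([atz(ci,*f(*q),60)[:2] for q in((415,65),(750,18),(787,243),(450,293))]);c=P.mean(0);print(P.round(0),c)
d=(P[0]-P[1]+P[3]-P[2]);yaw=np.arctan2(-d[0],d[1]);print(yaw,np.linalg.norm(d)/2,c+45*np.array([-np.sin(yaw),np.cos(yaw)]))
w=dict(np.load('w3.npz'));im=cv2.imread('raw_w3.png');s=monitor.sense();R=Ro.from_euler('xyz',s['tcp_rot'])
# predicted foot-top outline in tool frame vs image
for q in((-3,-11,118.4),(-3,11,118.4),(3,11,118.4),(3,-11,118.4)): print(proj(w,s['eef_pos']+R.apply(q)).round(1))
g=cv2.cvtColor(im,6)[196:226,250:304]; 
for row in g[::2]: print(' '.join(f'{v:3d}' for v in row[::2]))
go([541,59,310],1.718)
```

```text
[538.3624777   62.48840741  50.        ]
[[ 604.  137.]
 [ 635.  -81.]
 [ 488. -103.]
 [ 457.  113.]] [545.89920454  16.4631738 ]
0.14339378404946881 218.97899126101402 [539.46857476  61.00132599]
[260.6 211.2]
[290.  211.2]
[290.1 203.4]
[260.5 203.5]
 67  67  67  68  54  26  29  28  28  28  27  30  28  29  28  29  27  29  29  28  28  27  30  28  30  29  29
 67  68  69  69  54  25  29  29  29  29  29  29  29  30  30  29  29  27  29  29  28  26  30  30  28  29  29
 69  71  28  44  54  24  24  25  24  23  24  23  24  25  24  24  22  25  23  23  23  27  28  28  29  30  30
 29  28  29  29  27  42  24  23  24  24  25  25  24  24  25  24  25  24  25  25  24  25  29  30  29  30  30
 28  28  29  29  29  26  84 101 100 100 100 100 100  97 100 102 100 100  99  99  88  27  28  28  31  28  30
 30  27  28  28  28  32 148 143 143 144 146 124 112 112 111 137 147 146 146 146 134  25  29  29  30  29  29
 30  29  28  28  30  30 150 146 146 147 140 111 110 112 110 110 148 146 146 146 135  25  30  30  28  29  29
 28  30  29  28  29  30 149 146 145 147 140 111 110 112 110 110 148 146 145 147 135  23  29  29  30  28  28
 29  29  28  30  29  32 153 149 150 147 137 112 111 112 110 111 142 148 148 149 137  25  29  28  30  30  29
 31  29  29  29  29  27  27  25  24  24  64 112 111 112 111 113  36  24  26  26  26  28  28  28  29  28  28
 30  30  31  30  30  29  28  28  29  25  73 113 111 111 110 112  59  27  30  29  28  27  29  29  28  29  29
 29  30  30  28  27  28  28  28  26  26  74 112 110 112 110 113  59  28  28  29  29  26  29  30  29  28  27
 29  28  29  27  27  28  28  28  27  26  74 112 111 112 110 113  81  27  28  27  28  28  29  27  28  31  28
 28  29  29  29  29  27  29  28  29  27  86 112 111 111 110 113  79  25  28  28  28  26  29  27  28  29  27
 30  29  30  30  27  27  28  28  28  26  86 112 110 112 110 112 102  26  27  28  28  28  29  28  30  30  29
xyz [-5.309  3.103 -0.419] a [ 0.017 -0.015 -4.115] rows 6.2
```

drive_tool:
  plan:
    - {"x": -1.0, "y": 0.6, "z": -0.45, "ax": 0.02, "ay": -0.02, "az": -0.7, "hand": 15}
    - {"x": -2.0, "y": 1.2, "z": -0.45, "ax": 0.02, "ay": -0.02, "az": -1.4, "hand": 15}
    - {"x": -2.8, "y": 1.6, "z": -0.45, "ax": 0.02, "ay": -0.02, "az": -2.1, "hand": 15}
    - {"x": -3.6, "y": 2.1, "z": -0.45, "ax": 0.02, "ay": -0.02, "az": -2.8, "hand": 15}
    - {"x": -4.3, "y": 2.5, "z": -0.4, "ax": 0.02, "ay": -0.02, "az": -3.4, "hand": 15}
    - {"x": -4.9, "y": 2.85, "z": -0.4, "ax": 0.02, "ay": -0.02, "az": -3.9, "hand": 15}
    - {"x": -5.25, "y": 3.03, "z": -0.3, "ax": 0.02, "ay": -0.02, "az": -4.1, "hand": 15}
    - {"x": -5.25, "y": 3.03, "z": -0.1, "ax": 0.02, "ay": -0.02, "az": -4.1, "hand": 15}

```text
clock: 5.9
eef_pos: [538.3, 60.3, 292.3]
tcp_rot: [-3.139, 0.002, 1.714]
contact_force: [0.5, 1.2, -1.5]
opening: 0.245
grasp_force: 68.7
```

drive_tool:
  plan:
    - {"x": 0, "y": 0, "z": 0.1, "ax": 0, "ay": 0, "az": 0, "hand": 15}
    - {"x": 0, "y": 0, "z": 0.1, "ax": 0, "ay": 0, "az": 0, "hand": 15}
    - {"x": 0, "y": 0, "z": 0.1, "ax": 0, "ay": 0, "az": 0, "hand": 15}
    - {"x": 0, "y": 0, "z": 0.1, "ax": 0, "ay": 0, "az": 0, "hand": 15}
    - {"x": 0, "y": 0, "z": 0.1, "ax": 0, "ay": 0, "az": 0, "hand": 15}

```text
clock: 6.4
eef_pos: [538.3, 63.4, 288.2]
tcp_rot: [-3.14, 0.002, 1.717]
contact_force: [0.2, -1.4, -1.4]
opening: 0.249
grasp_force: 68.7
```

Run:
```python
from h import *
s=monitor.sense(); print(s['eef_pos'],s['tcp_rot'],s['contact_force'])
ci=imaging.camera_info('wrist'); im=imaging.grab_frame('wrist')[:,:,::-1]; cv2.imwrite('raw_w4.png',im); np.savez('w4.npz',pos=s['eef_pos'],rot=s['tcp_rot'],**ci)
cv2.imwrite('pics/w4.png',cv2.resize(im[100:250,190:390],None,fx=4,fy=4,interpolation=2))
```

```text
[538.26635058  63.37717983 288.24532714] [-3.13969032e+00  1.57655621e-03  1.71733997e+00] [ 0.18733421 -1.37353317 -1.4214625 ]
```

View pics/w4.png

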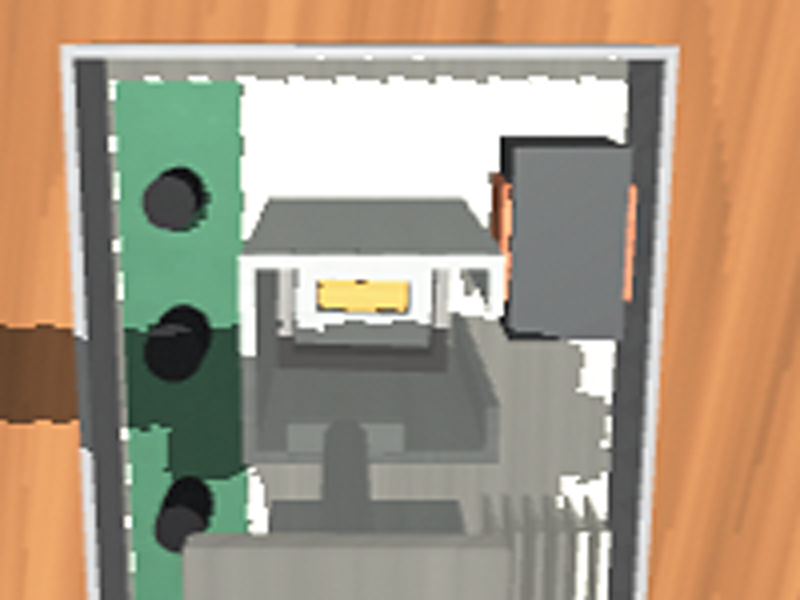

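The picture shows the slot at crop (363,295), the case's pale rim around it at (365,305), the well rim from 241 to 504 across and 255 to 462 down, and the foot at (345,440). I'll take subpixel profiles through the slot and case.

Run:
```python
from h import *
im=cv2.imread('raw_w4.png')
for c in(262,266,281,296,300): print('col',c,'rows158-216',[tuple(int(k) for k in im[rr,c]) if c==281 else int(im[rr,c,1]) for rr in range(160,198)])
for rr in(168,174,183): print('row',rr,'cols248-320',[int(v) for v in im[rr,248:320,1]])
print('foot row',[int(v) for v in im[208,255:300,1]],[int(v) for v in im[210,255:300,1]]); print('footcol',[int(v) for v in im[200:220,266,1]],[int(v) for v in im[200:220,288,1]])
w=dict(np.load('w4.npz'))
R=Ro.from_euler('xyz',w['rot'])
print('pred foot',[proj(w,w['pos']+R.apply(q)).round(1).tolist() for q in((-3,-11,118.4),(-3,11,118.4),(3,11,118.4),(3,-11,118.4))])
M=Ro.from_euler('z',.1455)
def box(c,hx,hy,z): return [proj(w,M.apply([a,b,0])+[*c,z]).round(1).tolist() for a,b in((-hx,hy),(hx,hy),(hx,-hy),(-hx,-hy))]
c=(539.5,61.5)
print('well out',box(c,28,23,120)); print('well in',box(c,25,20,120)); print('case',box(c,22,17,58)); print('case in',box(c,18,13,58))
for z in(41,49,57): print('slot',z,box(c,12.5,4.5,z))
```

```text
col 262 rows158-216 [131, 131, 120, 160, 255, 252, 254, 215, 191, 192, 193, 192, 190, 190, 190, 188, 189, 189, 181, 182, 184, 184, 184, 190, 79, 82, 84, 85, 87, 87, 87, 85, 107, 111, 111, 113, 112, 112]
col 266 rows158-216 [130, 131, 127, 153, 255, 254, 252, 252, 252, 252, 252, 251, 251, 251, 251, 251, 250, 251, 247, 249, 252, 255, 126, 126, 133, 119, 72, 73, 80, 87, 86, 85, 105, 111, 110, 110, 111, 111]
col 281 rows158-216 [(126, 131, 127), (125, 131, 127), (122, 127, 124), (144, 150, 146), (255, 255, 255), (251, 253, 252), (249, 251, 250), (249, 250, 249), (251, 252, 250), (255, 255, 253), (79, 150, 198), (121, 224, 254), (128, 225, 252), (131, 231, 253), (128, 227, 252), (127, 226, 251), (125, 227, 253), (117, 200, 239), (197, 199, 193), (255, 255, 255), (190, 198, 192), (123, 127, 123), (125, 129, 126), (125, 129, 127), (129, 131, 129), (131, 135, 131), (85, 87, 88), (72, 73, 74), (72, 73, 73), (88, 88, 90), (86, 88, 89), (85, 86, 87), (91, 93, 93), (110, 113, 110), (108, 111, 109), (109, 111, 109), (107, 110, 108), (108, 111, 108)]
col 296 rows158-216 [129, 128, 126, 149, 255, 2
[... 2036 characters left out ...]
 162, 160, 160] [112, 111, 110, 110, 114, 116, 140, 139, 141, 140, 141, 139, 138, 124, 131, 129, 158, 157, 156, 156]
pred foot [[261.0, 210.2], [290.9, 210.1], [291.0, 202.2], [260.9, 202.2]]
well out [[244.4, 166.8], [310.5, 166.9], [309.1, 218.8], [245.6, 218.7]]
well in [[248.0, 170.3], [306.9, 170.4], [305.8, 215.5], [248.9, 215.5]]
case [[255.6, 163.1], [299.0, 163.1], [298.4, 195.8], [256.1, 195.7]]
case in [[259.6, 167.0], [295.0, 167.1], [294.6, 192.0], [259.9, 192.0]]
slot 41 [[265.5, 172.4], [289.0, 172.5], [288.9, 180.8], [265.6, 180.7]]
slot 49 [[265.3, 173.7], [289.2, 173.8], [289.1, 182.2], [265.4, 182.2]]
slot 57 [[265.1, 175.1], [289.5, 175.1], [289.4, 183.8], [265.2, 183.7]]
```

Run:
```python
from h import *
w=dict(np.load('w4.npz')); R=Ro.from_euler('xyz',w['rot'])
for z in(41,44,48,52): 
    p=atz(w,280.5,173.8,z); print(z,p.round(1))
wc=(np.array(atz(w,282.7,163.5,120))+atz(w,282.7,215,120))/2; print('well',wc.round(1))
f=atz(w,276.1,208.9,w['pos'][2]-118.4); print('foot',f.round(1), R.inv().apply(f-w['pos']).round(1))
# case centre from far outer edge row 191.9 at z58 -> +17 in y
p=atz(w,280.5,191.9,58); print('case centre from edge',(p+17*np.array([-.117,.993,0])).round(1))
p=atz(w,280.5,188.6,58); print('from inner',(p+13*np.array([-.117,.993,0])).round(1))
for z in(41,44,48,52): print('inner wall/plate junction',z,atz(w,280.5,185.8,z).round(1))
```

```text
41 [542.5  65.   41. ]
44 [542.4  65.5  44. ]
48 [542.2  66.2  48. ]
52 [542.1  66.9  52. ]
well [543.6  65.3 120. ]
foot [538.5  61.1 169.8] [-2.100e+00  1.000e-01  1.184e+02]
case centre from edge [542.7  66.1  58. ]
from inner [542.7  65.6  58. ]
inner wall/plate junction 41 [544.4  52.1  41. ]
inner wall/plate junction 44 [544.3  52.7  44. ]
inner wall/plate junction 48 [544.2  53.5  48. ]
inner wall/plate junction 52 [544.   54.4  52. ]
```

drive_tool:
  plan:
    - {"x": 0.08, "y": 0.09, "z": 0, "ax": 0, "ay": 0, "az": 0.28, "hand": 15}
    - {"x": 0.08, "y": 0.09, "z": 0.4, "ax": 0, "ay": 0, "az": 0.28, "hand": 15}
    - {"x": 0.08, "y": 0.09, "z": 0.8, "ax": 0, "ay": 0, "az": 0.28, "hand": 15}
    - {"x": 0.08, "y": 0.09, "z": 1.2, "ax": 0, "ay": 0, "az": 0.28, "hand": 15}
    - {"x": 0.08, "y": 0.09, "z": 1.5, "ax": 0, "ay": 0, "az": 0.28, "hand": 15}
    - {"x": 0.08, "y": 0.09, "z": 1.5, "ax": 0, "ay": 0, "az": 0.28, "hand": 15}
    - {"x": 0.08, "y": 0.09, "z": 1.5, "ax": 0, "ay": 0, "az": 0.28, "hand": 15}
    - {"x": 0.08, "y": 0.09, "z": 1.5, "ax": 0, "ay": 0, "az": 0.28, "hand": 15}

```text
clock: 7.25
eef_pos: [542.6, 67.4, 214.0]
tcp_rot: [-3.141, 0.002, 1.687]
contact_force: [0.2, 0.2, -0.1]
opening: 0.248
grasp_force: 68.7
```

Run:
```python
from h import *
s=monitor.sense(); print(s['eef_pos'],s['tcp_rot'],s['contact_force'])
ci=imaging.camera_info('wrist'); im=imaging.grab_frame('wrist')[:,:,::-1]; cv2.imwrite('raw_w5.png',im); np.savez('w5.npz',pos=s['eef_pos'],rot=s['tcp_rot'],**ci)
R=Ro.from_euler('xyz',s['tcp_rot']); g=cv2.resize(im[130:250,200:360],None,fx=5,fy=5,interpolation=2)
def dr(P,col):
    q=np.array([(proj(ci,p)+.5-[200,130])*5 for p in P]); cv2.polylines(g,[np.round(q*8).astype(int)],True,col,1,cv2.LINE_AA,3)
dr([s['eef_pos']+R.apply([a-2.1,b+.1,118.4]) for a,b in((-3,-11),(-3,11),(3,11),(3,-11))],(0,0,255))
M=Ro.from_euler('z',.117)
dr([M.apply([a,b,0])+[542.35,65.7,45] for a,b in((-12.5,-4.5),(12.5,-4.5),(12.5,4.5),(-12.5,4.5))],(255,0,0))
dr([M.apply([a,b,0])+[542.35,65.7,58] for a,b in((-18,-13),(18,-13),(18,13),(-18,13))],(0,200,0))
cv2.imwrite('pics/w5.png',g)
```

```text
[542.59071827  67.36188897 214.0073693 ] [-3.14084867e+00  1.63447303e-03  1.68720102e+00] [ 0.24082248  0.19963443 -0.1496786 ]
```

View pics/w5.png

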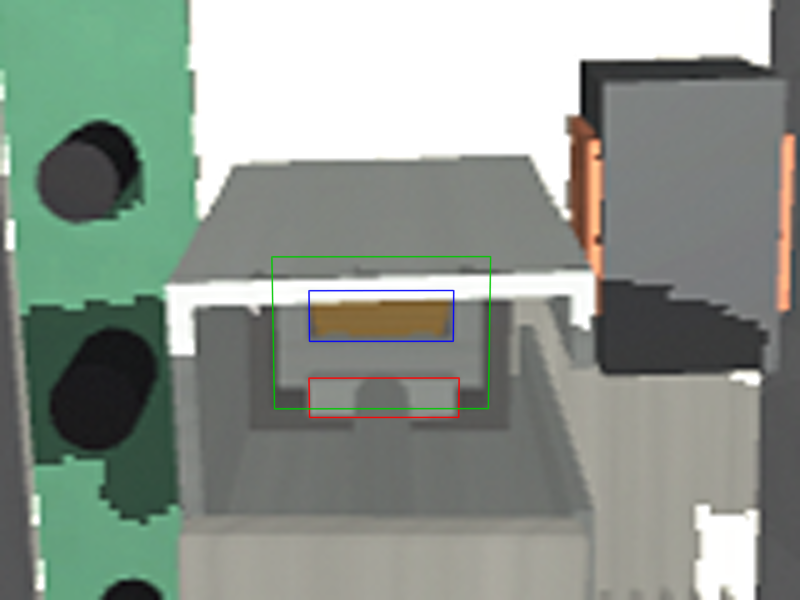

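The overlays fit. The blue predicted slot covers the yellow at (381,315), and the red predicted foot covers the crossbar at (383,397). I'll correct by half a millimetre and descend.

drive_tool:
  plan:
    - {"x": 0.01, "y": -0.01, "z": 0.3, "ax": 0, "ay": 0, "az": 0, "hand": 15}
    - {"x": 0.01, "y": -0.01, "z": 0.5, "ax": 0, "ay": 0, "az": 0, "hand": 15}
    - {"x": 0.01, "y": -0.01, "z": 0.7, "ax": 0, "ay": 0, "az": 0, "hand": 15}
    - {"x": 0.01, "y": -0.01, "z": 0.75, "ax": 0, "ay": 0, "az": 0, "hand": 15}
    - {"x": 0.01, "y": -0.01, "z": 0.75, "ax": 0, "ay": 0, "az": 0, "hand": 15}
    - {"x": 0.01, "y": -0.01, "z": 0.75, "ax": 0, "ay": 0, "az": 0, "hand": 15}
    - {"x": 0.01, "y": -0.01, "z": 0.75, "ax": 0, "ay": 0, "az": 0, "hand": 15}

```text
clock: 8.0
eef_pos: [541.6, 67.6, 175.9]
tcp_rot: [-3.14, 0.002, 1.687]
contact_force: [0.5, 0.2, -0.2]
opening: 0.249
grasp_force: 68.7
```

Run:
```python
from h import *
s=monitor.sense(); print(s['eef_pos'],s['tcp_rot'],s['contact_force'])
ci=imaging.camera_info('wrist'); im=imaging.grab_frame('wrist')[:,:,::-1]; cv2.imwrite('raw_w6.png',im)
R=Ro.from_euler('xyz',s['tcp_rot']); f=s['eef_pos']+R.apply([-2.1,.1,124.4]); print('foot',f)
```

```text
[541.56915296  67.61663443 175.85254823] [-3.13990640e+00  1.65265399e-03  1.68714118e+00] [ 0.54950248  0.17820022 -0.19377965]
foot [541.72776314  65.31389159  51.45619692]
```

drive_tool:
  plan:
    - {"x": 0.007, "y": 0.013, "z": 0.0, "ax": 0, "ay": 0, "az": 0, "hand": 15}
    - {"x": 0.007, "y": 0.013, "z": 0.03, "ax": 0, "ay": 0, "az": 0, "hand": 15}
    - {"x": 0.007, "y": 0.013, "z": 0.06, "ax": 0, "ay": 0, "az": 0, "hand": 15}
    - {"x": 0.007, "y": 0.013, "z": 0.09, "ax": 0, "ay": 0, "az": 0, "hand": 15}
    - {"x": 0.007, "y": 0.013, "z": 0.1, "ax": 0, "ay": 0, "az": 0, "hand": 15}
    - {"x": 0.007, "y": 0.013, "z": 0.1, "ax": 0, "ay": 0, "az": 0, "hand": 15}

```text
clock: 8.65
eef_pos: [541.7, 68.0, 170.2]
tcp_rot: [-3.139, 0.002, 1.687]
contact_force: [-0.7, 0.4, -1.3]
opening: 0.251
grasp_force: 68.7
```

drive_tool:
  plan:
    - {"x": 0, "y": 0, "z": 0.02, "ax": 0, "ay": 0, "az": 0, "hand": 15}
    - {"x": 0, "y": 0, "z": 0.04, "ax": 0, "ay": 0, "az": 0, "hand": 15}
    - {"x": 0, "y": 0, "z": 0.06, "ax": 0, "ay": 0, "az": 0, "hand": 15}
    - {"x": 0, "y": 0, "z": 0.06, "ax": 0, "ay": 0, "az": 0, "hand": 15}

```text
clock: 9.05
eef_pos: [541.7, 68.0, 167.2]
tcp_rot: [-3.139, 0.002, 1.687]
contact_force: [0.2, 0.1, 0.2]
opening: 0.245
grasp_force: 68.7
```

drive_tool:
  plan:
    - {"x": 0, "y": 0.008, "z": 0.02, "ax": 0, "ay": 0, "az": 0, "hand": 15}
    - {"x": 0, "y": 0.008, "z": 0.04, "ax": 0, "ay": 0, "az": 0, "hand": 15}
    - {"x": 0, "y": 0.008, "z": 0.04, "ax": 0, "ay": 0, "az": 0, "hand": 15}

```text
clock: 9.35
eef_pos: [542.1, 68.0, 165.2]
tcp_rot: [-3.139, 0.002, 1.687]
contact_force: [0.2, 0.5, -0.3]
opening: 0.245
grasp_force: 68.7
```

drive_tool:
  plan:
    - {"x": 0, "y": 0, "z": 0.02, "ax": 0, "ay": 0, "az": 0, "hand": 15}
    - {"x": 0, "y": 0, "z": 0.04, "ax": 0, "ay": 0, "az": 0, "hand": 15}
    - {"x": 0, "y": 0, "z": 0.04, "ax": 0, "ay": 0, "az": 0, "hand": 15}

```text
clock: 9.65
eef_pos: [542.1, 68.0, 163.2]
tcp_rot: [-3.139, 0.002, 1.687]
contact_force: [0.7, -0.5, -0.6]
opening: 0.249
grasp_force: 68.7
```

The foot is at z≈39, below the lowest possible plate, and there is no contact force, so it is through the slot. I'll now feel for the plunger.

drive_tool:
  plan:
    - {"x": 0, "y": 0, "z": 0.02, "ax": 0, "ay": 0, "az": 0, "hand": 15}
    - {"x": 0, "y": 0, "z": 0.04, "ax": 0, "ay": 0, "az": 0, "hand": 15}
    - {"x": 0, "y": 0, "z": 0.04, "ax": 0, "ay": 0, "az": 0, "hand": 15}

```text
clock: 9.95
eef_pos: [542.1, 68.0, 161.2]
tcp_rot: [-3.139, 0.002, 1.687]
contact_force: [-0.2, -0.2, -1.2]
opening: 0.249
grasp_force: 68.7
```

drive_tool:
  plan:
    - {"x": 0, "y": 0, "z": 0.02, "ax": 0, "ay": 0, "az": 0, "hand": 15}
    - {"x": 0, "y": 0, "z": 0.03, "ax": 0, "ay": 0, "az": 0, "hand": 15}
    - {"x": 0, "y": 0, "z": 0.03, "ax": 0, "ay": 0, "az": 0, "hand": 15}

```text
clock: 10.25
eef_pos: [542.3, 68.0, 160.1]
tcp_rot: [-3.139, 0.002, 1.687]
contact_force: [-0.9, -0.3, 3.2]
opening: 0.248
grasp_force: 69.1
```

drive_tool:
  plan:
    - {"x": 0, "y": 0, "z": 0.02, "ax": 0, "ay": 0, "az": 0, "hand": 15}
    - {"x": 0, "y": 0, "z": 0.04, "ax": 0, "ay": 0, "az": 0, "hand": 15}
    - {"x": 0, "y": 0, "z": 0.055, "ax": 0, "ay": 0, "az": 0, "hand": 15}
    - {"x": 0, "y": 0, "z": 0.055, "ax": 0, "ay": 0, "az": 0, "hand": 15}
    - {"x": 0, "y": 0, "z": 0.055, "ax": 0, "ay": 0, "az": 0, "hand": 15}

```text
clock: 10.75
eef_pos: [542.4, 68.0, 157.4]
tcp_rot: [-3.139, 0.002, 1.687]
contact_force: [-1.5, -0.0, 5.5]
opening: 0.251
grasp_force: 69.5
```

drive_tool:
  plan:
    - {"x": 0, "y": 0, "z": 0, "ax": 0, "ay": 0, "az": 0, "hand": 15}

```text
clock: 10.85
eef_pos: [542.4, 68.0, 157.4]
tcp_rot: [-3.14, 0.002, 1.687]
contact_force: [-0.7, -0.6, 6.6]
opening: 0.251
grasp_force: 69.5
```

drive_tool:
  plan:
    - {"x": 0, "y": 0, "z": 0.015, "ax": 0, "ay": 0, "az": 0, "hand": 15}
    - {"x": 0, "y": 0, "z": 0.028, "ax": 0, "ay": 0, "az": 0, "hand": 15}
    - {"x": 0, "y": 0, "z": 0.028, "ax": 0, "ay": 0, "az": 0, "hand": 15}
    - {"x": 0, "y": 0, "z": 0.028, "ax": 0, "ay": 0, "az": 0, "hand": 15}

```text
clock: 11.25
eef_pos: [542.4, 68.0, 156.2]
tcp_rot: [-3.14, 0.002, 1.687]
contact_force: [-2.5, -1.5, 7.7]
opening: 0.246
grasp_force: 69.7
```

drive_tool:
  plan:
    - {"x": 0, "y": 0, "z": 0, "ax": 0, "ay": 0, "az": 0, "hand": 15}

```text
clock: 11.35
eef_pos: [542.4, 68.0, 156.2]
tcp_rot: [-3.14, 0.002, 1.687]
contact_force: [-1.5, 0.1, 8.2]
opening: 0.247
grasp_force: 69.7
```

drive_tool:
  plan:
    - {"x": 0, "y": 0, "z": 0, "ax": 0, "ay": 0, "az": 0, "hand": 15}

```text
clock: 11.45
eef_pos: [542.4, 68.0, 156.2]
tcp_rot: [-3.14, 0.002, 1.687]
contact_force: [-2.1, -0.8, 8.2]
opening: 0.249
grasp_force: 69.7
```

Net load is about 8.9 N, so the compression is about 4.8 mm, inside the turning window. I'll turn about the key's axis, which lies 2.1 mm behind the TCP in tool x, so the rows compensate for it.

drive_tool:
  plan:
    - {"x": 0, "y": 0.005, "z": 0, "ax": 0, "ay": 0, "az": 1.25, "hand": 15}
    - {"x": -0.001, "y": 0.011, "z": 0, "ax": 0, "ay": 0, "az": 2.5, "hand": 15}
    - {"x": -0.002, "y": 0.016, "z": 0, "ax": 0, "ay": 0, "az": 3.75, "hand": 15}
    - {"x": -0.005, "y": 0.021, "z": 0, "ax": 0, "ay": 0, "az": 5.0, "hand": 15}
    - {"x": -0.005, "y": 0.021, "z": 0, "ax": 0, "ay": 0, "az": 5.0, "hand": 15}
    - {"x": -0.005, "y": 0.021, "z": 0, "ax": 0, "ay": 0, "az": 5.0, "hand": 15}

```text
clock: 12.05
eef_pos: [544.4, 68.0, 156.5]
tcp_rot: [3.141, 0.002, 1.163]
contact_force: [0.2, 0.4, 7.5]
opening: 0.244
grasp_force: 69.8
```

Run:
```python
from h import *
s=monitor.sense(); print(s['eef_pos'],s['tcp_rot'],s['contact_force'],s['wrist_torque']); print(Ro.from_euler('xyz',s['tcp_rot']).apply([-2.1,.1,124.4])+s['eef_pos'])
```

```text
[544.388616    67.97726709 156.4962504 ] [3.14071204e+00 1.50271568e-03 1.16329661e+00] [0.20514351 0.4303197  7.48183751] [-0.08942198  0.03854211 -0.0098541 ]
[543.67465813  65.79455159  32.09968286]
```

drive_tool:
  plan:
    - {"x": -0.003, "y": 0.001, "z": 0.004, "ax": 0, "ay": 0, "az": 1.25, "hand": 15}
    - {"x": -0.005, "y": 0.002, "z": 0.004, "ax": 0, "ay": 0, "az": 2.5, "hand": 15}
    - {"x": -0.006, "y": 0.007, "z": 0.004, "ax": 0, "ay": 0, "az": 3.75, "hand": 15}
    - {"x": -0.009, "y": 0.012, "z": 0.004, "ax": 0, "ay": 0, "az": 5.0, "hand": 15}
    - {"x": -0.012, "y": 0.017, "z": 0.004, "ax": 0, "ay": 0, "az": 6.25, "hand": 15}
    - {"x": -0.015, "y": 0.021, "z": 0.004, "ax": 0, "ay": 0, "az": 7.5, "hand": 15}
    - {"x": -0.019, "y": 0.025, "z": 0.004, "ax": 0, "ay": 0, "az": 8.75, "hand": 15}
    - {"x": -0.023, "y": 0.028, "z": 0.004, "ax": 0, "ay": 0, "az": 10.0, "hand": 15}

```text
clock: 12.85
eef_pos: [544.6, 65.4, 156.2]
tcp_rot: [3.138, 0.002, 0.112]
contact_force: [-1.8, -5.8, 9.5]
opening: 0.246
grasp_force: 69.9
```

drive_tool:
  plan:
    - {"x": 0, "y": 0, "z": 0, "ax": 0, "ay": 0, "az": 0, "hand": 15}
    - {"x": 0, "y": 0, "z": 0, "ax": 0, "ay": 0, "az": 0, "hand": 15}

```text
clock: 13.05
eef_pos: [544.6, 65.4, 156.1]
tcp_rot: [3.138, 0.002, 0.117]
contact_force: [-0.8, -4.4, 8.4]
opening: 0.255
grasp_force: 70.0
```

Run:
```python
from h import *
s=monitor.sense(); print(s['eef_pos'],s['tcp_rot'],s['contact_force'],s['wrist_torque']); print(Ro.from_euler('xyz',s['tcp_rot']).apply([-2.1,.1,124.4])+s['eef_pos'])
```

```text
[544.55208128  65.36939581 156.1436089 ] [3.13818435e+00 1.63199194e-03 1.16707746e-01] [-0.78626667 -4.43275713  8.40657336] [-1.29643575  0.36856018  0.00847648]
[542.32574777  64.58079895  31.74826512]
```

Yaw is 0.117, a full quarter turn, and the wrist torque is small. I'll relieve the side load and rise into the notch.

drive_tool:
  plan:
    - {"x": 0, "y": 0.01, "z": 0, "ax": 0, "ay": 0, "az": 0, "hand": 15}
    - {"x": 0, "y": 0.01, "z": -0.02, "ax": 0, "ay": 0, "az": 0, "hand": 15}
    - {"x": 0, "y": 0.01, "z": -0.04, "ax": 0, "ay": 0, "az": 0, "hand": 15}
    - {"x": 0, "y": 0.01, "z": -0.06, "ax": 0, "ay": 0, "az": 0, "hand": 15}
    - {"x": 0, "y": 0.01, "z": -0.07, "ax": 0, "ay": 0, "az": 0, "hand": 15}
    - {"x": 0, "y": 0.01, "z": -0.07, "ax": 0, "ay": 0, "az": 0, "hand": 15}

```text
clock: 13.65
eef_pos: [544.3, 65.7, 159.0]
tcp_rot: [3.14, 0.002, 0.116]
contact_force: [1.0, -2.4, 1.6]
opening: 0.246
grasp_force: 68.9
```

drive_tool:
  plan:
    - {"x": 0, "y": 0, "z": 0, "ax": 0, "ay": 0, "az": 0, "hand": 15}

```text
clock: 13.75
eef_pos: [544.3, 65.7, 159.0]
tcp_rot: [3.14, 0.002, 0.116]
contact_force: [0.4, -3.2, 1.0]
opening: 0.247
grasp_force: 68.9
```

drive_tool:
  plan:
    - {"x": 0, "y": 0.01, "z": -0.01, "ax": 0, "ay": 0, "az": 0, "hand": 15}
    - {"x": 0, "y": 0.02, "z": -0.02, "ax": 0, "ay": 0, "az": 0, "hand": 15}
    - {"x": 0, "y": 0.02, "z": -0.03, "ax": 0, "ay": 0, "az": 0, "hand": 15}
    - {"x": 0, "y": 0.02, "z": -0.03, "ax": 0, "ay": 0, "az": 0, "hand": 15}

```text
clock: 14.15
eef_pos: [543.7, 65.0, 160.1]
tcp_rot: [3.14, 0.004, 0.116]
contact_force: [-0.8, 0.9, -4.0]
opening: 0.245
grasp_force: 68.5
```

drive_tool:
  plan:
    - {"x": 0, "y": 0, "z": -0.02, "ax": 0, "ay": 0, "az": 0, "hand": 15}
    - {"x": 0, "y": 0, "z": -0.04, "ax": 0, "ay": 0, "az": 0, "hand": 15}
    - {"x": 0, "y": 0, "z": -0.04, "ax": 0, "ay": 0, "az": 0, "hand": 15}

```text
clock: 14.45
eef_pos: [544.3, 64.9, 162.6]
tcp_rot: [3.14, 0.002, 0.116]
contact_force: [0.4, 0.5, -3.3]
opening: 0.243
grasp_force: 68.5
```

Force is −3.3 N, steady while rising, so the module hangs on the key. I'll lift it out while centring it in the well.

drive_tool:
  plan:
    - {"x": 0.01, "y": -0.005, "z": -0.05, "ax": 0, "ay": 0, "az": 0, "hand": 15}
    - {"x": 0.02, "y": -0.01, "z": -0.2, "ax": 0, "ay": 0, "az": 0, "hand": 15}
    - {"x": 0.02, "y": -0.01, "z": -0.4, "ax": 0, "ay": 0, "az": 0, "hand": 15}
    - {"x": 0.02, "y": -0.01, "z": -0.6, "ax": 0, "ay": 0, "az": 0, "hand": 15}

```text
clock: 14.85
eef_pos: [545.5, 65.5, 193.7]
tcp_rot: [3.14, 0.002, 0.116]
contact_force: [1.2, -0.0, -3.4]
opening: 0.248
grasp_force: 68.5
```

drive_tool:
  plan:
    - {"x": 0, "y": 0, "z": -0.25, "ax": 0, "ay": 0, "az": 0, "hand": 15}
    - {"x": 0, "y": 0, "z": -0.5, "ax": 0, "ay": 0, "az": 0, "hand": 15}
    - {"x": 0, "y": 0, "z": -0.8, "ax": 0, "ay": 0, "az": 0, "hand": 15}
    - {"x": 0, "y": 0, "z": -1.1, "ax": 0, "ay": 0, "az": 0, "hand": 15}
    - {"x": 0, "y": 0, "z": -1.5, "ax": 0, "ay": 0, "az": 0, "hand": 15}
    - {"x": 0, "y": 0, "z": -1.9, "ax": 0, "ay": 0, "az": 0, "hand": 15}
    - {"x": 0, "y": 0, "z": -2.3, "ax": 0, "ay": 0, "az": 0, "hand": 15}
    - {"x": 0, "y": 0, "z": -2.5, "ax": 0, "ay": 0, "az": 0, "hand": 15}

```text
clock: 15.65
eef_pos: [546.2, 65.8, 320.2]
tcp_rot: [3.14, -0.001, 0.116]
contact_force: [1.2, -0.0, -3.2]
opening: 0.247
grasp_force: 68.6
```

Run:
```python
from h import *
s=monitor.sense(); print(s['eef_pos'],s['tcp_rot'],s['contact_force'])
ci=imaging.camera_info('wrist'); im=imaging.grab_frame('wrist')[:,:,::-1]; cv2.imwrite('raw_w7.png',im)
sc=imaging.grab_frame('scene')[:,:,::-1]; tp=imaging.grab_frame('top')[:,:,::-1]; cv2.imwrite('raw_t7.png',tp)
p=proj(imaging.camera_info('scene'),[542,65,160]).astype(int)
A=cv2.resize(im,(440,330),interpolation=3)
B=cv2.resize(sc[p[1]-55:p[1]+55,p[0]-60:p[0]+60],(360,330),interpolation=2)
cv2.imwrite('pics/w7.png',np.hstack([A,B]))
# tray corners from top raw crop T: origin (370,182), scale 4, offset 320 rows
ct=imaging.camera_info('top'); P=np.array([atz(ct,370+x/4,182+(y-320)/4,22)[:2] for x,y in((15,351),(167,346),(186,587),(32,593))]); print(P.round(0),P.mean(0))
```

```text
[546.20182585  65.77553358 320.21935207] [ 3.13992796e+00 -6.16820944e-04  1.16302710e-01] [ 1.16362303 -0.03787428 -3.17640149]
[[ 601. -261.]
 [ 604. -373.]
 [ 427. -382.]
 [ 423. -270.]] [ 513.89481821 -321.6660534 ]
```

View pics/w7.png

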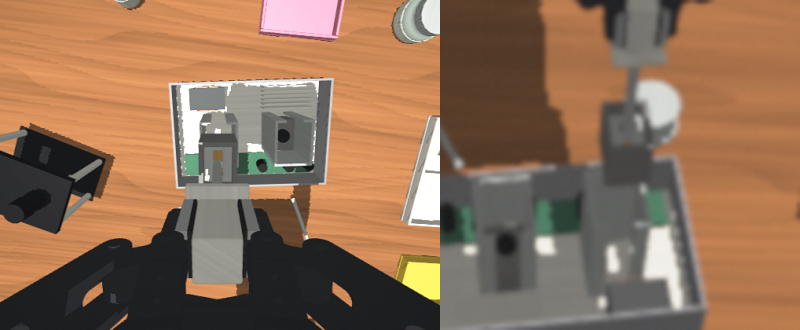

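The module hangs from the key clear of the well: in the right part, the case is at (627,150) above the chassis. Next I'll carry it to the tray pocket at about (470,−324).

Run:
```python
from h import *
go([472,-324,300],.05)
```

```text
xyz [-2.369  7.57   0.376] a [0.016 0.011 0.633] rows 7.9
```

drive_tool:
  plan:
    - {"x": -0.1, "y": 0.3, "z": 0, "ax": 0.02, "ay": 0.01, "az": 0.05, "hand": 15}
    - {"x": -0.3, "y": 0.9, "z": 0, "ax": 0.02, "ay": 0.01, "az": 0.1, "hand": 15}
    - {"x": -0.5, "y": 1.6, "z": 0, "ax": 0.02, "ay": 0.01, "az": 0.2, "hand": 15}
    - {"x": -0.75, "y": 2.4, "z": 0, "ax": 0.02, "ay": 0.01, "az": 0.3, "hand": 15}
    - {"x": -1.0, "y": 3.2, "z": 0, "ax": 0.02, "ay": 0.01, "az": 0.4, "hand": 15}
    - {"x": -1.25, "y": 4.0, "z": 0, "ax": 0.02, "ay": 0.01, "az": 0.5, "hand": 15}
    - {"x": -1.5, "y": 4.8, "z": 0, "ax": 0.02, "ay": 0.01, "az": 0.6, "hand": 15}
    - {"x": -1.75, "y": 5.6, "z": 0, "ax": 0.02, "ay": 0.01, "az": 0.6, "hand": 15}

```text
clock: 16.6
eef_pos: [489.5, -224.5, 317.1]
tcp_rot: [-3.141, 0.003, 0.053]
contact_force: [0.4, 0.8, -3.6]
opening: 0.25
grasp_force: 69.2
```

drive_tool:
  plan:
    - {"x": -0.2, "y": 0.7, "z": 0.1, "ax": 0, "ay": 0, "az": 0, "hand": 15}
    - {"x": -0.4, "y": 1.3, "z": 0.2, "ax": 0, "ay": 0, "az": 0, "hand": 15}
    - {"x": -0.55, "y": 1.75, "z": 0.3, "ax": 0, "ay": 0, "az": 0, "hand": 15}
    - {"x": -0.62, "y": 1.95, "z": 0.4, "ax": 0, "ay": 0, "az": 0, "hand": 15}
    - {"x": -0.62, "y": 1.97, "z": 0.4, "ax": 0, "ay": 0, "az": 0, "hand": 15}
    - {"x": -0.62, "y": 1.97, "z": 0.4, "ax": 0, "ay": 0, "az": 0, "hand": 15}
    - {"x": -0.62, "y": 1.97, "z": 0.4, "ax": 0, "ay": 0, "az": 0, "hand": 15}
    - {"x": -0.62, "y": 1.97, "z": 0.4, "ax": 0, "ay": 0, "az": 0, "hand": 15}

```text
clock: 17.4
eef_pos: [465.9, -321.7, 298.5]
tcp_rot: [-3.141, 0.001, 0.055]
contact_force: [-0.2, -0.1, -3.0]
opening: 0.247
grasp_force: 69.3
```

Run:
```python
from h import *
s=monitor.sense(); print(s['eef_pos'],s['tcp_rot'],s['contact_force'])
ci=imaging.camera_info('wrist'); im=imaging.grab_frame('wrist')[:,:,::-1]; cv2.imwrite('raw_w8.png',im)
M=Ro.from_euler('z',.05); g=cv2.resize(im,None,fx=1.42,fy=1.42)
def dr(c,hx,hy,z,col):
    q=np.array([proj(ci,M.apply([a,b,0])+[*c,z])*1.42 for a,b in((-hx,-hy),(hx,-hy),(hx,hy),(-hx,hy))]); cv2.polylines(g,[np.round(q*8).astype(int)],True,col,1,cv2.LINE_AA,3)
dr((514,-321.7),90,55,22,(0,0,255)); dr((470,-324),22,17,52,(255,0,0)); dr((470,-324),22,17,4,(255,0,0))
cv2.imwrite('pics/w8.png',g)
go([472,-324,165],.05)
```

```text
[ 465.87419188 -321.68857045  298.51079149] [-3.14129384e+00  9.33925983e-04  5.46851628e-02] [-0.15645669 -0.08526678 -2.95443398]
xyz [0.123 0.052 2.671] a [-0.002  0.009  0.045] rows 2.7
```

View pics/w8.png

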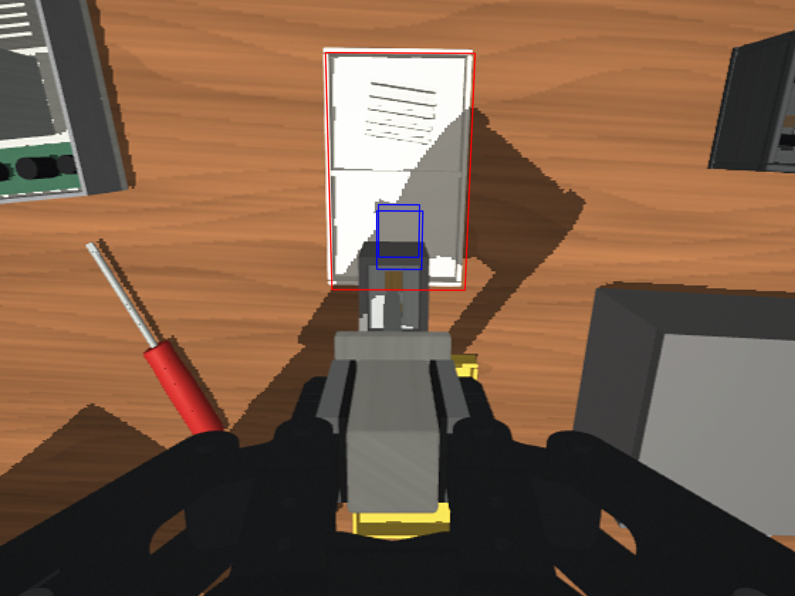

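The overlay matches the white tray to about 3 mm: the red outline sits on its walls, and the empty pocket is at (397,230). There is wide room, so I'll centre and lower.

drive_tool:
  plan:
    - {"x": 0.1, "y": 0.02, "z": 0.3, "ax": 0, "ay": 0, "az": 0, "hand": 15}
    - {"x": 0.17, "y": 0.02, "z": 0.8, "ax": 0, "ay": 0, "az": 0, "hand": 15}
    - {"x": 0.17, "y": 0.02, "z": 1.4, "ax": 0, "ay": 0, "az": 0, "hand": 15}
    - {"x": 0.17, "y": 0.02, "z": 1.9, "ax": 0, "ay": 0, "az": 0, "hand": 15}
    - {"x": 0.17, "y": 0.02, "z": 2.3, "ax": 0, "ay": 0, "az": 0, "hand": 15}
    - {"x": 0.17, "y": 0.02, "z": 2.55, "ax": 0, "ay": 0, "az": 0, "hand": 15}
    - {"x": 0.17, "y": 0.02, "z": 2.68, "ax": 0, "ay": 0, "az": 0, "hand": 15}
    - {"x": 0.17, "y": 0.02, "z": 2.68, "ax": 0, "ay": 0, "az": 0, "hand": 15}

```text
clock: 18.25
eef_pos: [473.7, -322.8, 163.4]
tcp_rot: [-3.141, 0.002, 0.054]
contact_force: [0.3, 0.1, -3.6]
opening: 0.241
grasp_force: 69.3
```

drive_tool:
  plan:
    - {"x": 0, "y": 0, "z": 0.02, "ax": 0, "ay": 0, "az": 0, "hand": 15}
    - {"x": 0, "y": 0, "z": 0.05, "ax": 0, "ay": 0, "az": 0, "hand": 15}
    - {"x": 0, "y": 0, "z": 0.09, "ax": 0, "ay": 0, "az": 0, "hand": 15}
    - {"x": 0, "y": 0, "z": 0.12, "ax": 0, "ay": 0, "az": 0, "hand": 15}
    - {"x": 0, "y": 0, "z": 0.14, "ax": 0, "ay": 0, "az": 0, "hand": 15}
    - {"x": 0, "y": 0, "z": 0.14, "ax": 0, "ay": 0, "az": 0, "hand": 15}

```text
clock: 18.85
eef_pos: [473.7, -323.0, 157.1]
tcp_rot: [-3.141, 0.001, 0.053]
contact_force: [-0.4, -0.0, -3.1]
opening: 0.245
grasp_force: 69.3
```

drive_tool:
  plan:
    - {"x": 0, "y": 0, "z": 0.01, "ax": 0, "ay": 0, "az": 0, "hand": 15}
    - {"x": 0, "y": 0, "z": 0.02, "ax": 0, "ay": 0, "az": 0, "hand": 15}
    - {"x": 0, "y": 0, "z": 0.02, "ax": 0, "ay": 0, "az": 0, "hand": 15}

```text
clock: 19.15
eef_pos: [473.8, -323.1, 156.2]
tcp_rot: [-3.141, 0.001, 0.054]
contact_force: [1.0, 0.7, -4.2]
opening: 0.245
grasp_force: 69.3
```

drive_tool:
  plan:
    - {"x": 0, "y": 0, "z": 0.01, "ax": 0, "ay": 0, "az": 0, "hand": 15}
    - {"x": 0, "y": 0, "z": 0.02, "ax": 0, "ay": 0, "az": 0, "hand": 15}
    - {"x": 0, "y": 0, "z": 0.02, "ax": 0, "ay": 0, "az": 0, "hand": 15}

```text
clock: 19.45
eef_pos: [473.8, -323.0, 155.1]
tcp_rot: [-3.141, 0.001, 0.054]
contact_force: [-0.1, 0.3, -3.8]
opening: 0.248
grasp_force: 69.3
```

drive_tool:
  plan:
    - {"x": 0, "y": 0, "z": 0.01, "ax": 0, "ay": 0, "az": 0, "hand": 15}
    - {"x": 0, "y": 0, "z": 0.015, "ax": 0, "ay": 0, "az": 0, "hand": 15}
    - {"x": 0, "y": 0, "z": 0.015, "ax": 0, "ay": 0, "az": 0, "hand": 15}

```text
clock: 19.75
eef_pos: [473.8, -323.1, 154.4]
tcp_rot: [-3.141, 0.001, 0.053]
contact_force: [-0.1, -0.6, -3.1]
opening: 0.251
grasp_force: 69.3
```

drive_tool:
  plan:
    - {"x": 0, "y": 0, "z": 0.01, "ax": 0, "ay": 0, "az": 0, "hand": 15}
    - {"x": 0, "y": 0, "z": 0.015, "ax": 0, "ay": 0, "az": 0, "hand": 15}
    - {"x": 0, "y": 0, "z": 0.015, "ax": 0, "ay": 0, "az": 0, "hand": 15}

```text
clock: 20.05
eef_pos: [473.8, -323.1, 153.9]
tcp_rot: [-3.141, 0.001, 0.054]
contact_force: [-0.7, 1.1, -2.0]
opening: 0.251
grasp_force: 69.8
```

drive_tool:
  plan:
    - {"x": 0, "y": 0, "z": 0.01, "ax": 0, "ay": 0, "az": 0, "hand": 15}
    - {"x": 0, "y": 0, "z": 0.01, "ax": 0, "ay": 0, "az": 0, "hand": 15}

```text
clock: 20.25
eef_pos: [473.9, -323.2, 153.6]
tcp_rot: [-3.142, 0.001, 0.053]
contact_force: [-1.0, 0.7, 3.0]
opening: 0.246
grasp_force: 70.3
```

drive_tool:
  plan:
    - {"x": 0, "y": 0, "z": 0.01, "ax": 0, "ay": 0, "az": 0, "hand": 15}
    - {"x": 0, "y": 0, "z": 0.01, "ax": 0, "ay": 0, "az": 0, "hand": 15}

```text
clock: 20.45
eef_pos: [473.9, -323.2, 153.0]
tcp_rot: [-3.142, 0.001, 0.054]
contact_force: [-1.5, 0.3, 5.1]
opening: 0.247
grasp_force: 70.3
```

The module is down. I'll ease off to near zero load, then let go.

drive_tool:
  plan:
    - {"x": 0, "y": 0, "z": -0.01, "ax": 0, "ay": 0, "az": 0, "hand": 15}
    - {"x": 0, "y": 0, "z": -0.017, "ax": 0, "ay": 0, "az": 0, "hand": 15}
    - {"x": 0, "y": 0, "z": -0.017, "ax": 0, "ay": 0, "az": 0, "hand": 15}

```text
clock: 20.75
eef_pos: [473.9, -323.2, 153.6]
tcp_rot: [-3.141, 0.001, 0.054]
contact_force: [-0.9, -0.7, 3.2]
opening: 0.244
grasp_force: 70.2
```

drive_tool:
  plan:
    - {"x": 0, "y": 0, "z": 0, "ax": 0, "ay": 0, "az": 0, "hand": 22}
    - {"x": 0, "y": 0, "z": 0, "ax": 0, "ay": 0, "az": 0, "hand": 24}
    - {"x": 0, "y": 0, "z": 0, "ax": 0, "ay": 0, "az": 0, "hand": 26}
    - {"x": 0, "y": 0, "z": 0, "ax": 0, "ay": 0, "az": 0, "hand": 29}
    - {"x": 0, "y": 0, "z": 0, "ax": 0, "ay": 0, "az": 0, "hand": 34}
    - {"x": 0, "y": 0, "z": 0, "ax": 0, "ay": 0, "az": 0, "hand": 42}
    - {"x": 0, "y": 0, "z": 0, "ax": 0, "ay": 0, "az": 0, "hand": 50}
    - {"x": 0, "y": 0, "z": 0, "ax": 0, "ay": 0, "az": 0, "hand": 56}
  grip_force: 20

```text
clock: 21.55
eef_pos: [473.8, -323.1, 153.6]
tcp_rot: [-3.141, 0.001, 0.053]
contact_force: [-0.3, 0.9, 0.3]
opening: 0.654
grasp_force: 0.0
```

Run:
```python
from h import *
s=monitor.sense(); print(s['eef_pos'],s['tcp_rot'],s['contact_force'],s['opening'],s['grasp_force'])
```

```text
[ 473.80518603 -323.076223    153.55318718] [-3.14126377e+00  1.31699298e-03  5.34954317e-02] [-0.26283704  0.90038959  0.34541932] 0.653660281933366 0.0
```

drive_tool:
  plan:
    - {"x": 0, "y": 0, "z": -0.2, "ax": 0, "ay": 0, "az": 0, "hand": 56}
    - {"x": 0, "y": 0, "z": -0.6, "ax": 0, "ay": 0, "az": 0, "hand": 56}
    - {"x": 0, "y": 0, "z": -1.1, "ax": 0, "ay": 0, "az": 0, "hand": 56}
    - {"x": 0, "y": 0, "z": -1.8, "ax": 0, "ay": 0, "az": 0, "hand": 56}
    - {"x": 0, "y": 0, "z": -2.5, "ax": 0, "ay": 0, "az": 0, "hand": 56}
    - {"x": 0, "y": 0, "z": -3.0, "ax": 0, "ay": 0, "az": 0, "hand": 56}
    - {"x": 0, "y": 0, "z": -3.0, "ax": 0, "ay": 0, "az": 0, "hand": 56}
    - {"x": 0, "y": 0, "z": -3.0, "ax": 0, "ay": 0, "az": 0, "hand": 56}

```text
clock: 22.35
eef_pos: [474.1, -323.2, 304.4]
tcp_rot: [3.141, 0.0, 0.054]
contact_force: [0.7, -0.1, -0.6]
opening: 0.652
grasp_force: 0.0
```

Run:
```python
from h import *
im=imaging.grab_frame('wrist')[:,:,::-1]; sc=imaging.grab_frame('scene')[:,:,::-1]
p=proj(imaging.camera_info('scene'),[472,-322,80]).astype(int)
A=cv2.resize(im,(440,330),interpolation=3)
B=cv2.resize(sc[p[1]-55:p[1]+55,p[0]-60:p[0]+60],(360,330),interpolation=2)
cv2.imwrite('pics/w9.png',np.hstack([A,B]))
```

```text
(no output)
```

View pics/w9.png

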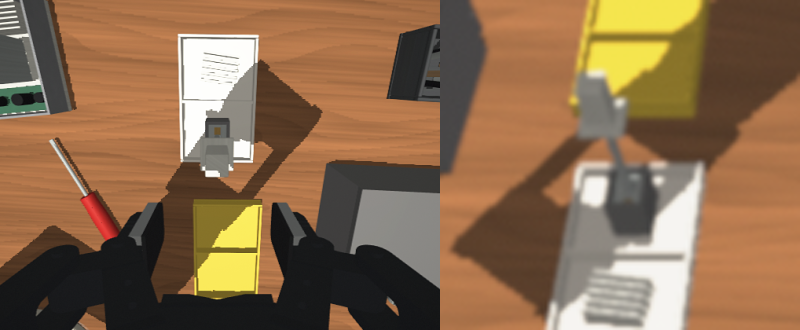

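The module stands upright in the white tray's empty pocket (wrist view (217,135)) with the key standing locked in it (217,155). The heat sink is untouched and the gripper is clear, so I'll hand it in.

```bash
python3 -c "
from h import *
print(r.sign_off())"
```

```text
the job is handed in; nothing more can be done
None
```

The job is handed in: the module stands upright in the tray's empty pocket with the key locked in it and the gripper clear, after about 22 s on the robot's clock; no verdict came back.

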